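# Refit the control knob of the tube heater

## Task

The control knob of the tube heater has been washed and lies in the steel tray: put it back on the heater's D-shaped shaft. Turn it so that the flat in its bore meets the flat of the shaft, set it on so that it hangs there on its own and let go of it, then press it down from above until it snaps fully home, without turning the shaft away from its setting. Leave the other knob, the bottle and the jar where they are.

Things in the scene. Friction and masses are not known exactly. Their poses are not given: they have to be found in the camera images.
- knob: The heater's loose knob, 0.14 kg, bore down in the tray. Origin: centre of underside; z up its axis; height 62 mm. Black skirt, eight-sided, 64 mm across, 12 mm high; above it a grey eight-sided grip, 42 mm across opposite sides, sides facing x, y and 45 degrees between, flat top. A pointer nose with a white line sticks out of the skirt to +x, 45 mm from the axis, 12 mm wide and high.
- knob_bore (a point): Mouth of the knob's bore, at the knob's origin, axes as the knob's. The bore is open below, 46 mm deep, 20 mm across, with a flat 5 mm from the axis on the +x side, under the nose: 1 mm of play round the shaft on every side.
- spindle: The heater's steel D-shaft, upright on the heater at the heater's (-20, -58) mm. Origin: on its axis, level with the heater's top (80 mm above the counter); z up; +x points to the flat. Diameter 18 mm, flat 4 mm from the axis. It turns, with a stiff friction of 0.12 N m; found at any angle up to 2.2 rad either way of the heater's x. A collar 30 mm across, 3 mm high at its foot is the knob's seat.
- shaft_tip (a point): Centre of the shaft's tip, 44 mm above the shaft's origin; axes as the shaft's; the last 3 mm are tapered. The knob goes on only when knob +x and shaft +x point the same way (within about 7 degrees). Spring catches in the shaft's sides stop a knob that is only set on, its underside about 20 mm above the shaft's origin; it stays there when let go.
- collar_top (a point): Centre of the collar's top, 3 mm above the shaft's origin, axes as the shaft's. The home knob's underside rests here. Getting there from the catches takes about 5 to 20 N straight down on the knob's top; the last 6 mm or so it snaps down by itself.
- spindle_mark (a point): A point on a flat steel index strip that turns with the shaft and points outwards from it on the side of its flat (strip 7 mm wide, 13 to 39 mm from the axis; it will lie under the knob). The point is 30 mm from the axis; it shows whether the shaft's setting has been turned (12 mm of travel is 23 degrees).
- heater: White tube heater, fixed, 200 (x) by 240 (y) by 80 mm high. Origin: centre of its underside, z up. On its +y half (y 12 to 112, x -75 to 75 mm) a block stands 18 mm above the top, with two rows of capped tubes along x, at y = 38 and 82 mm, 19 mm across, reaching 65 mm above the top. The half with the shaft is otherwise clear.
- tray: Shallow steel tray, fixed, 160 (x) by 210 (y) by 24 mm high, walls 4 mm, floor 4 mm thick. Origin: centre of its underside. The two knobs lie in it side by side along its y, about 86 mm apart.
- star_knob: Another machine's black knob in the tray, to be left alone: six-lobed, 58 mm across, 40 mm high, no skirt, no nose. Origin: centre of its underside.
- bottle: White round bottle standing on the counter between heater and tray, 54 mm across, 170 mm high. Origin: centre of its underside.
- jar: Amber jar with a white cap standing on the counter between heater and tray, 64 mm across, 85 mm high. Origin: centre of its underside.
Things that resemble listed ones, but are neither listed nor needed, are in the scene too. Of the things like the knob, leave any that is turquoise or yellow; of the rest the larger one is meant.

How it is judged:
By the outcome, as a careful person would: the job done as asked, in the order asked, and still so for the second after the job is handed in, with the robot touching nothing.
It also fails if it takes over 51 s, if anything falls off the work surface, if the arm or the gripper's body presses on something with over 40 N, if the wrist force passes 120 N, or if a joint passes its speed limit or range.

## Robot

A 7-joint arm with a two-finger parallel gripper is mounted at the origin on the work surface. World frame = base frame: x ahead of the robot, y to its left, z up, the work surface at z = 0. Lengths are in m, angles in rad, forces in N, time in s.
With the tool pointing down it reaches from about 0.425 to 0.875 m from the base axis. Payload 4.7 kg.
Tool frame: the origin (TCP) lies midway between the tips of the shut fingers; the grasp point (between the pads) lies 19 mm behind it (ctrl.grip_point_offset is the distance from the TCP to the grasp point, in m); z points along the fingers, y is the line along which they close (so a half turn about z gives the same grasp; the last joint's range is limited). The gripper opens to 87 mm and grips with 3 to 60 N. Pads are 19 mm wide; open, the fingers measure 117 mm over their backs; the gripper's body (75 mm by 190 mm) begins 51 mm behind the grasp point.
Start: joints at [-1.1, 0.321, -0.07, 1.45, 0.023, 1.371, -0.057], TCP at [0.287, 0.583, 0.223] pointing down, gripper open.
Joint ranges: [-2.86, 2.86], [-0.3, 2.09], [-1.38, 1.24], [0.06, 2.45], [-1.56, 4.7], [0.09, 2.05], [-2.69, 2.69]. Speed limits (rad/s): [2.57, 2.57, 3.14, 3.14, 3.14, 3.14, 3.14].

## Interface

Orientations are given as a rotation vector (axis times angle).
In Python, from bench import ctrl gives the robot as it stands.
- The arm moves only by the tool move_arm, never from a script. Its argument "increments" is text: rows parted by semicolons, each of 7 numbers parted by spaces: the shift along the world's x, y, z in mm, then the turn, a rotation vector about the world's x, y, z in degrees, then the closure in counts, from 0 (fully open) to 255 (shut). A call has exactly 8 rows; each row shifts and turns the commanded pose from where the row before left it; what a row does not reach is not made up. A row lasts 1/12 s, in which the tool goes at most 41.7 mm and 7.16 degrees, less where a joint would pass 70% of its speed; a pose out of reach is approached as far as the arm can. A call with a gripper value outside its range is refused whole. The fingers move at their own pace and stop on an object; "grip_force" is the grip in N (left out, the last holds). Time passes only in rows, so rows that do not move let the fingers close, or fill a call up. It gives the time, the measured TCP pose, the force, the opening and the grip force at its end, in the units of the state.
- ctrl.get_state(): the state, without advancing time (a new reading comes with each control period).
- ctrl.get_image(name): name is "scene" or "top" or "wrist"; returns a dict with "frame" (480x640x3 uint8, red, green, blue), "depth" (480x640 float32, m along the optical axis (not along the pixel's ray), 0 where there is no reading), "fx", "fy", "cx", "cy" (pixels), "position" and "orientation" of the camera in the world. Camera axes: x right, y down, z forward; pixel columns grow to the right and rows downward; lengths in m; the calibration is good to about 2 mm. A picture is of the moment at which its call begins.
- ctrl.close_job(): hands the job in; it is judged then, once.
Trained networks look in a picture, given as the dict that the camera call returned (one of the last four; its "shot" number tells which), for a name from the list of things; names that differ only in an ending like _2 or _b are one class to them, and where a whole thing is asked for, a point or a joint stands for the part that bears it (a point fixed in the world has none). Each returns a list of dicts, best first, with "score" (0 to 1); they miss things now and then, are a little off and sometimes report something else, mostly with a low value. They report only what shows in the picture. A call takes as long as a camera call. They do not tell look-alikes from the thing itself.
- ctrl.find_in(target, picture): "centre" ([x, y, z] in m, in world coordinates, good to about 4 mm: the middle of the surface that is visible of it).
- ctrl.silhouettes(target, picture): "region" (480x640 bool, what is visible of it).
The state is a dict: "time": time; "joint_positions": joint angles; "qd": joint speeds; "joint_torque": joint torques, N m; "position": TCP position; "tool_rot": TCP orientation; "ft_force": force on the tool from outside, world axes, zero at the start; "torque": the same for the moment, N m; "grip_width": opening from 0.0 (shut) to 1.0 (fully open); "grip_force": force on a finger pad.
Only numpy, scipy, OpenCV 4.12 (cv2) and the standard library are available. Lean on these libraries where they do the work, as an engineer would, in place of code of your own. Each camera call takes 0.05 s, during which the arm holds its last target. There are 200 camera calls.

## Working session

There is one attempt and no reset: what is moved stays moved. The work goes in short steps, Python scripts to look and compute and a tool call to move; the robot and the scene stay as the last step left them, time stands still between calls to the robot, and variables do not carry over. Pictures are saved under pics/ and viewed, at most 10 in all, crops included, and the job is handed in when it is done.

Besides the shell and the picture viewer there is one more tool, called after ">>>" as name(argument=value, ...), one argument or row to a line, values as JSON. move_arm: Moves the arm, as the interface text tells. Its arguments: {"type":"object","properties":{"increments":{"type":"string"},"grip_force":{"type":"number"}},"required":["increments"]}

```bash
mkdir -p pics; cat > h.py <<'E'
import numpy as np, cv2
from scipy.spatial.transform import Rotation as R
from bench import ctrl
def rot(o):
    o=np.array(o,float)
    return o if o.shape==(3,3) else (R.from_rotvec(o) if o.size==3 else R.from_quat(o)).as_matrix()
def cloud(p):
    d=p["depth"];v,u=np.mgrid[:480,:640]
    c=np.stack([(u-p["cx"])/p["fx"]*d,(v-p["cy"])/p["fy"]*d,d],-1)
    w=c@rot(p["orientation"]).T+np.array(p["position"]); w[d<=0]=np.nan
    return w
def save(p,n): cv2.imwrite(f"pics/{n}.png",p["frame"][...,::-1])
E
python3 - <<'E'
from h import *
for cam in ("top","scene"):
    p=ctrl.get_image(cam); save(p,cam+"0")
    print(cam,p["position"],p["orientation"],p["fx"])
    for t in ["knob","spindle","spindle_mark","shaft_tip","heater","tray","star_knob","bottle","jar"]:
        print(t,[(np.round(r["centre"],3).tolist(),round(r["score"],2)) for r in ctrl.find_in(t,p)][:4])
s=ctrl.get_state();print(s["position"],s["tool_rot"],s["time"],s["ft_force"])
E
```

```text
top [ 0.34685077 -0.06899888  1.14049979] [-1.99138926  2.23277888 -0.22582875] 526.0942459861029
knob [([0.541, -0.467, 0.034], 0.97), ([0.374, -0.386, 0.025], 0.72), ([0.707, -0.27, 0.026], 0.68)]
spindle [([0.534, 0.154, 0.083], 0.62)]
spindle_mark [([0.534, 0.155, 0.083], 0.72)]
shaft_tip []
heater [([0.567, 0.201, 0.082], 0.86)]
tray [([0.536, -0.265, -0.001], 0.81)]
star_knob [([0.56, -0.224, 0.047], 0.71)]
bottle [([0.486, 0.003, 0.115], 0.74)]
jar [([0.705, 0.004, 0.084], 0.9)]
scene [ 1.04374659 -0.54907577  0.84180788] [-2.22613848 -0.95382812  0.39167411] 473.37308480901993
knob [([0.554, -0.314, 0.032], 0.8), ([0.56, -0.476, 0.026], 0.67), ([0.72, -0.274, 0.025], 0.62)]
spindle [([0.543, 0.153, 0.095], 0.68)]
spindle_mark [([0.545, 0.158, 0.091], 0.76)]
shaft_tip [([0.541, 0.155, 0.096], 0.63)]
heater [([0.604, 0.185, 0.08], 0.96), ([0.545, 0.152, 0.094], 0.71), ([0.558, -0.313, 0.031], 0.32)]
tray [([0.56, -0.268, 0.003], 0.65)]
star_knob [([0.569, -0.231, 0.042], 0.84)]
bottle [([0.508, -0.006, 0.091], 0.82), ([0.544, 0.159, 0.091], 0.72)]
jar [([0.727, -0.017, 0.066], 0.57), ([0.558, -0.311, 0.031], 0.5)]
[0.28676469 0.58337469 0.22261383] [7.11349387e-01 3.05990772e+00 2.34417211e-04] 1.0 [ 0.78332552 -0.35595452 -0.18496869]
```

View pics/top0.png

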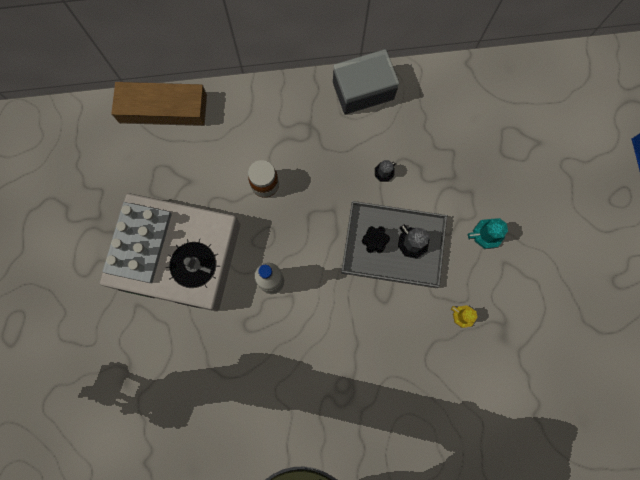

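View pics/scene0.png

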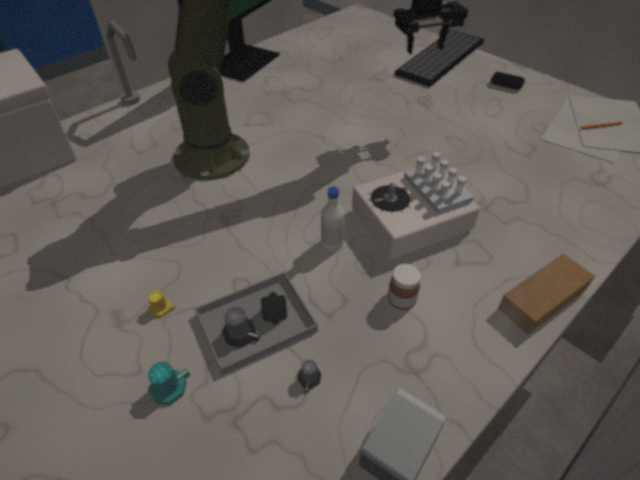

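The top picture shows the loose knob in the tray at about (414,240) with its nose up-left, at (403,229). The star knob is at (376,239). The shaft is at (192,264) with its index strip pointing right, to (208,269). The scene view agrees, and the other look-alikes (small grey, turquoise, yellow) lie outside the tray.

```bash
python3 - <<'E'
from h import *
p=ctrl.get_image("top"); w=cloud(p)
def med(m): q=w[m]; return np.round(np.median(q,0),4),np.round((q.min(0)+q.max(0))/2,4),len(q)
x,y,z=w[...,0],w[...,1],w[...,2]
near=lambda cx,cy,r:(np.hypot(x-cx,y-cy)<r)
print("knob top",med(near(.552,-.31,.05)&(z>.058)))
m=near(.552,-.31,.06)&(z>.010)&(z<.026); print("skirt",med(m))
print("shaft",med(near(.54,.152,.04)&(z>.115)), np.nanmax(z[near(.54,.152,.04)]))
# tray/heater yaw
for n,mm in (("heater",(z>.07)&(z<.09)&near(.57,.2,.2)),("tray",(z>.018)&(z<.03)&near(.545,-.265,.15))):
    r=cv2.minAreaRect(w[mm][:,:2].astype(np.float32)*1000); print(n,r)
f=p["frame"]
c=np.hstack([cv2.resize(f[210:270,380:450],(400,342),interpolation=3),cv2.resize(f[235:295,157:227],(400,342),interpolation=3)])
cv2.imwrite("pics/c0.png",c[...,::-1])
wp=ctrl.get_image("wrist"); s=ctrl.get_state(); T=rot(s["tool_rot"]); print("T",T.round(3)); print("cam in tool",T.T@(np.array(wp["position"])-s["position"]),(T.T@rot(wp["orientation"])).round(2),wp["fx"])
E
```

```text
knob top (array([ 0.5428, -0.3087,  0.0658]), array([ 0.5439, -0.3089,  0.0652]), 349)
skirt (array([ 0.5377, -0.2968,  0.016 ]), array([ 0.553 , -0.2981,  0.018 ]), 396)
shaft (array([0.5384, 0.1596, 0.1222]), array([0.5376, 0.1597, 0.121 ]), 57) 0.1264024248380773
heater ((562.095947265625, 167.14810180664062), (322.91973876953125, 200.52313232421875), 71.2615966796875)
tray ((545.3781127929688, -267.22454833984375), (210.7285919189453, 161.52293395996094), 74.515625)
T [[-0.897  0.441  0.   ]
 [ 0.441  0.897  0.   ]
 [-0.     0.    -1.   ]]
cam in tool [ 0.06594902 -0.00084831 -0.16238763] [[ 0.   -0.97 -0.24]
 [ 1.    0.    0.  ]
 [-0.   -0.24  0.97]] 333.765870173236
```

View pics/c0.png

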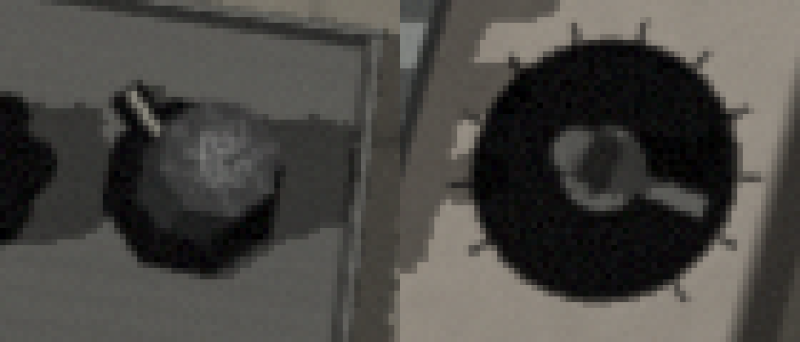

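Strip and nose are both clear: on the left crop, the nose points up-left, at (133,92)–(155,130). On the right crop, the strip runs from about (640,180) to (705,208). I'll move over the heater to look at the shaft from close by.

>>> move_arm(
  increments="16 -27 3 0 0 -2 0;16 -27 3 0 0 -2 0;16 -27 3 0 0 -2 0;16 -27 3 0 0 -2 0;16 -27 3 0 0 -2 0;16 -27 3 0 0 -2 0;16 -27 3 0 0 -2 0;16 -27 3 0 0 -2 0",
)

```text
time: 1.77
position: [0.4153, 0.366, 0.247]
tool_rot: [1.133, 2.93, 0.001]
ft_force: [-0.3, -0.3, -0.2]
grip_width: 0.997
grip_force: 0.0
```

>>> move_arm(
  increments="16 -27 3 0 0 -2 0;16 -27 3 0 0 -2 0;16 -27 3 0 0 -2 0;16 -27 3 0 0 -2 0;16 -27 3 0 0 -2 0;16 -27 3 0 0 -2 0;0 0 0 0 0 0 0;0 0 0 0 0 0 0",
)

```text
time: 2.43
position: [0.5119, 0.2032, 0.265]
tool_rot: [1.437, 2.793, 0.001]
ft_force: [-0.2, -0.0, -0.0]
grip_width: 1.0
grip_force: 0.0
```

```bash
python3 - <<'E'
from h import *
p=ctrl.get_image("wrist"); save(p,"w1"); np.savez("w1.npz",w=cloud(p),f=p["frame"])
w=cloud(p); x,y,z=w[...,0],w[...,1],w[...,2]
s=ctrl.get_state(); print(s["position"],s["tool_rot"],s["joint_positions"])
for t in ("spindle_mark","shaft_tip","spindle"):
    print(t,[(np.round(r["centre"],4).tolist(),round(r["score"],2)) for r in ctrl.find_in(t,p)][:3])
m=(np.hypot(x-.538,y-.158)<.04)&(z>.117)&(z<.13); q=w[m]; print(np.median(q,0),q.min(0),q.max(0),len(q))
E
```

```text
[0.51079749 0.20522111 0.26469993] [-1.43179008e+00 -2.79591865e+00 -1.04825687e-03] [-0.67104651  0.0878726   0.25881827  1.64705619 -0.02348874  1.40934631
  0.21482203]
spindle_mark [([0.5312, 0.1606, 0.0839], 0.62)]
shaft_tip [([0.5409, 0.1635, 0.0846], 0.83)]
spindle [([0.5385, 0.1629, 0.0814], 0.87)]
[0.53986278 0.16149675 0.12336621] [0.530611   0.15198888 0.11712408] [0.54820106 0.16760331 0.12561727] 216
```

View pics/w1.png

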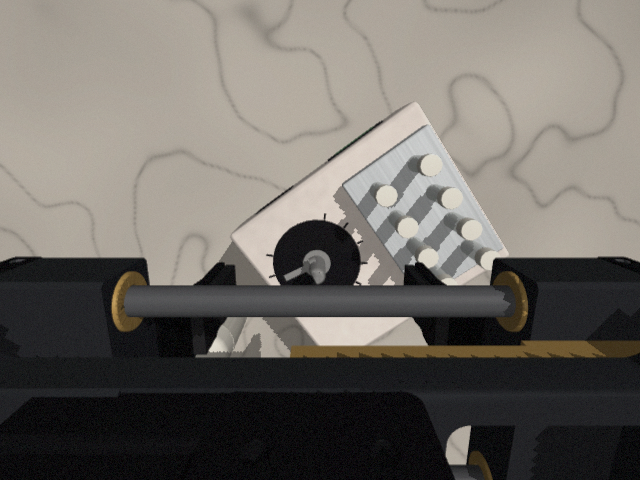

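Close view: shaft tip at (317,260), strip pointing left and slightly down to (286,274). Next I'll fit both from depth and brightness.

```bash
python3 - <<'E'
from h import *
d=np.load("w1.npz"); w,f=d["w"],d["f"]; x,y,z=w[...,0],w[...,1],w[...,2]
m=(np.hypot(x-.539,y-.16)<.02)&(z>.1215)&(z<.13); q=w[m][:,:2]
(c,r)=cv2.minEnclosingCircle((q*1000).astype(np.float32)); print("tip",c,r,q.mean(0),len(q))
b=f.mean(-1); 
for c in (np.array(c)/1000,):
    rr=np.hypot(x-c[0],y-c[1]); m=(rr>.016)&(rr<.037)&(z<.095)&(z>.07)&(b>80)
    a=np.degrees(np.arctan2(y-c[1],x-c[0]))[m]; print(np.percentile(a,[5,25,50,75,95]),m.sum(), b[(rr>.016)&(rr<.037)&(z<.095)].mean())
    q=w[m][:,:2]; v=np.linalg.svd(q-q.mean(0))[2][0]; print("line",np.degrees(np.arctan2(v[1],v[0])),q.mean(0)-c,z[m].mean())
# same from top view, and nose of knob
p=ctrl.get_image("top"); w=cloud(p); x,y,z=w[...,0],w[...,1],w[...,2]; b=p["frame"].mean(-1)
c=np.array([.5384,.1596]); rr=np.hypot(x-c[0],y-c[1]); m=(rr>.016)&(rr<.037)&(z<.095)&(b>60); q=w[m][:,:2]
print("top strip",np.degrees(np.arctan2(*(q.mean(0)-c)[::-1])),m.sum(),q.mean(0))
c=np.array([.5435,-.309]); rr=np.hypot(x-c[0],y-c[1]); m=(rr>.030)&(rr<.045)&(z>.010)&(z<.03)&(b>60); q=w[m][:,:2]
print("nose",np.degrees(np.arctan2(*(q.mean(0)-c)[::-1])),m.sum(),q)
E
```

```text
tip (540.22802734375, 160.0567626953125) 8.632528305053711 [0.54023562 0.16088134] 173
[-124.62872818 -121.52093344 -117.86783801 -114.58393944 -111.17072324] 104 26.385710337202873
line -112.9066601802027 [-0.01295802 -0.02432747] 0.0826114990728637
top strip -118.42396692321553 31 [0.52522022 0.13524885]
nose 26.056129870809887 15 [[ 0.58361558 -0.29190259]
 [ 0.58259121 -0.29028568]
 [ 0.58168363 -0.29184442]
 [ 0.57939866 -0.28904062]
 [ 0.57857719 -0.29066576]
 [ 0.57927898 -0.29375196]
 [ 0.57682006 -0.29077316]
 [ 0.57713651 -0.29349501]
 [ 0.57708996 -0.29587103]
 [ 0.57463899 -0.2928889 ]
 [ 0.57395435 -0.29462872]
 [ 0.57183315 -0.29197123]
 [ 0.57178575 -0.29433854]
 [ 0.57130051 -0.2962668 ]
 [ 0.56982333 -0.29425587]]
```

>>> move_arm(
  increments="3 -37 0 0 0 -1 0;3 -37 0 0 0 -1 0;3 -37 0 0 0 -1 0;3 -37 0 0 0 -1 0;2 -37 0 0 0 -1 0;2 -37 0 0 0 -1 0;2 -37 0 0 0 -1 0;2 -37 0 0 0 -1 0",
)

```text
time: 3.35
position: [0.5307, -0.0911, 0.2647]
tool_rot: [1.62, 2.692, 0.001]
ft_force: [-0.4, 0.0, -0.0]
grip_width: 1.002
grip_force: 0.0
```

>>> move_arm(
  increments="2 -37 0 0 0 -1 0;2 -37 -10 0 0 -1 0;2 -36 -15 0 0 0 0;2 -36 -15 0 0 0 0;2 -36 -15 0 0 0 0;2 -36 -10 0 0 0 0;0 0 0 0 0 0 0;0 0 0 0 0 0 0",
)

```text
time: 4.02
position: [0.5416, -0.3101, 0.1983]
tool_rot: [-1.672, -2.657, 0.003]
ft_force: [1.2, 0.9, -0.6]
grip_width: 1.001
grip_force: 0.0
```

```bash
cat > k.py <<'E'
from h import *
import sys
p=ctrl.get_image("wrist"); save(p,sys.argv[1]); w=cloud(p); x,y,z=w[...,0],w[...,1],w[...,2]; b=p["frame"].mean(-1)
s=ctrl.get_state(); T=rot(s["tool_rot"]); print(s["position"],"psi",np.degrees(np.arctan2(T[1,1],T[0,1])),s["joint_positions"].__array__() if hasattr(s["joint_positions"],"__array__") else s["joint_positions"])
print([(np.round(r["centre"],4).tolist(),round(r["score"],2)) for r in ctrl.find_in("knob",p)][:3])
m=(np.hypot(x-.544,y+.309)<.04)&(z>.062)&(z<.072); q=w[m][:,:2]; r=cv2.minAreaRect((q*1000).astype(np.float32)); c=np.array(r[0])/1000
print("top",r,q.mean(0),len(q),np.median(z[m]))
k=np.hypot(x-c[0],y-c[1]); m=(k>.028)&(k<.045)&(z>.010)&(z<.03)&(b>70); q=w[m][:,:2]
a=np.degrees(np.arctan2(q[:,1]-c[1],q[:,0]-c[0])); print("nose",np.percentile(a,[5,25,50,75,95]),len(a),q.mean(0))
v=np.linalg.svd(q-q.mean(0))[2][0]; print("line",np.degrees(np.arctan2(v[1],v[0])))
E
python3 k.py w2
```

```text
[ 0.5428425  -0.30800694  0.19891204] psi 25.82589085144889 [-0.06671499  0.32092918  0.67258589  1.57345248 -0.20432158  1.32022664
  1.08284413]
[([0.3816, -0.3886, 0.0252], 0.96), ([0.7033, -0.2712, 0.0195], 0.81), ([0.5433, -0.3031, 0.0659], 0.79)]
top ((544.9374389648438, -309.6291198730469), (40.93660354614258, 42.31828689575195), 25.22265625) [ 0.54470728 -0.30930935] 1752 0.06615917993995593
nose [22.6088029  24.29867434 26.38971758 28.06336556 51.71040375] 71 [ 0.57414475 -0.29419451]
line 12.574827022529025
```

View pics/w2.png

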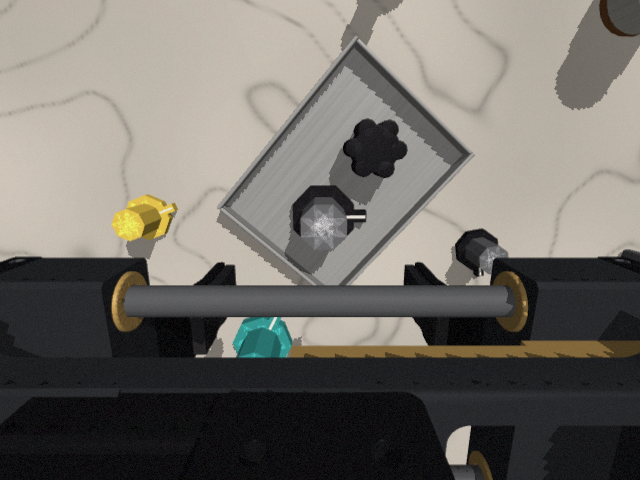

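The knob sits at (325,225) with its nose pointing right along the closing line, so the gripper is aligned with it (ψ ≈ 25.8°). I'll go down and grip.

>>> move_arm(
  increments="1 -1 -25 0 0 0 0;1 0 -25 0 0 0 0;0 0 -25 0 0 0 0;0 0 -25 0 0 0 0;0 0 -25 0 0 0 0;0 0 -24 0 0 0 0;0 0 -20 0 0 0 0;0 0 0 0 0 0 0",
)

```text
time: 4.78
position: [0.5435, -0.3049, 0.0269]
tool_rot: [-1.66, -2.659, -0.001]
ft_force: [-1.2, 0.0, -0.2]
grip_width: 0.998
grip_force: 0.0
```

>>> move_arm(
  increments="0 0 0 0 0 0 255;0 0 0 0 0 0 255;0 0 0 0 0 0 255;0 0 0 0 0 0 255;0 0 0 0 0 0 255;0 0 0 0 0 0 255;0 0 0 0 0 0 255;0 0 0 0 0 0 255",
  grip_force=30,
)

```text
time: 5.45
position: [0.5448, -0.3097, 0.0308]
tool_rot: [1.669, 2.661, 0.0]
ft_force: [-0.6, -0.2, 1.9]
grip_width: 0.481
grip_force: 25.1
```

>>> move_arm(
  increments="0 0 20 0 0 0 255;0 0 30 0 0 0 255;0 0 35 0 0 0 255;0 0 35 0 0 -6 255;0 0 35 0 0 -6 255;0 5 35 0 0 -6 255;0 15 30 0 0 -6 255;0 20 20 0 0 -6 255",
)

```text
time: 6.12
position: [0.5444, -0.2719, 0.2738]
tool_rot: [2.308, 2.126, 0.001]
ft_force: [0.5, 0.6, -1.0]
grip_width: 0.48
grip_force: 30.0
```

>>> move_arm(
  increments="0 25 0 0 0 -6 255;0 25 0 0 0 -6 255;0 25 0 0 0 -6 255;0 25 0 0 0 -6 255;0 25 0 0 0 -6 255;0 25 0 0 0 -6 255;0 25 0 0 0 -6 255;0 25 0 0 0 -6 255",
)

```text
time: 6.78
position: [0.5442, -0.0685, 0.2702]
tool_rot: [-2.974, -1.01, 0.001]
ft_force: [0.7, 0.4, -2.8]
grip_width: 0.479
grip_force: 30.0
```

>>> move_arm(
  increments="0 25 0 0 0 -6 255;0 25 0 0 0 -6 255;0 25 0 0 0 -6 255;-1 25 0 0 0 -6 255;-1 25 0 0 0 -6 255;-1 25 0 0 0 -6 255;-1 15 0 0 0 -6 255;-1 5 0 0 0 -6 255",
)

```text
time: 7.45
position: [0.5388, 0.1044, 0.2698]
tool_rot: [-3.129, 0.279, 0.003]
ft_force: [-0.3, -0.2, -1.8]
grip_width: 0.48
grip_force: 30.0
```

>>> move_arm(
  increments="0 30 0 0 0 -4 255;0 30 0 0 0 -4 255;0 0 0 0 0 -4 255;0 0 0 0 0 -4 255;0 0 0 0 0 0 255;0 0 0 0 0 0 255;0 0 0 0 0 0 255;0 0 0 0 0 0 255",
)

```text
time: 8.12
position: [0.5397, 0.1598, 0.2705]
tool_rot: [3.06, -0.711, -0.0]
ft_force: [0.3, 0.4, -2.0]
grip_width: 0.474
grip_force: 30.0
```

```bash
python3 - <<'E'
from h import *
s=ctrl.get_state(); T=rot(s["tool_rot"]); print(s["time"],s["position"],"psi",np.degrees(np.arctan2(T[1,1],T[0,1])),T[:,2],s["joint_positions"],s["grip_width"])
p=ctrl.get_image("wrist"); save(p,"w3"); np.savez("w3.npz",w=cloud(p),f=p["frame"])
for t in ("knob","spindle_mark","spindle"): print(t,[(np.round(r["centre"],4).tolist(),round(r["score"],2)) for r in ctrl.find_in(t,p)][:3])
E
```

```text
8.1167 [0.53973494 0.15981506 0.27052414] psi -116.15835992448662 [-2.28576625e-04  3.17444565e-05 -9.99999973e-01] [-0.8823588   0.1211476   0.60317352  1.61867245 -0.06945483  1.42355519
 -2.29974296] 0.47392584351401834
knob [([0.5555, 0.156, 0.2866], 0.98)]
spindle_mark [([0.5463, 0.153, 0.0869], 0.62)]
spindle [([0.5485, 0.1525, 0.0811], 0.6)]
```

View pics/w3.png

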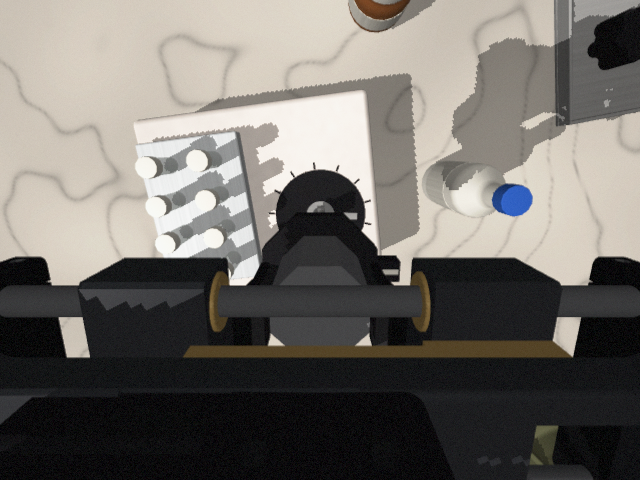

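Over the shaft: knob in the hand with its nose at (385,268). The shaft tip is at (320,208), with the strip pointing right at (350,216). Measuring both angles in this one view.

```bash
python3 - <<'E'
from h import *
d=np.load("w3.npz"); w,f=d["w"],d["f"]; b=f.mean(-1); x,y,z=w[...,0],w[...,1],w[...,2]
np.set_printoptions(linewidth=200,precision=4,suppress=True)
m=(np.hypot(x-.539,y-.16)<.02)&(z>.1215)&(z<.13); q=w[m][:,:2]; print("tip",q.mean(0),q.min(0),q.max(0),len(q))
c=np.array([.5395,.1603]); rr=np.hypot(x-c[0],y-c[1]); m=(rr>.016)&(rr<.042)&(z<.095)&(z>.07)&(b>80)
q=w[m][:,:2]; print("strip",len(q),q.mean(0),np.degrees(np.arctan2(*(q.mean(0)-c)[::-1])))
r=cv2.minAreaRect((q*1000).astype(np.float32)); print(r)
v=np.linalg.svd(q-q.mean(0))[2][0]; print(np.degrees(np.arctan2(v[1],v[0]))-180,z[m].mean())
# nose white line
c=np.array([.5397,.1598]); rr=np.hypot(x-c[0],y-c[1]); m=(rr>.025)&(rr<.05)&(z>.235)&(z<.275)&(b>70); q=w[m]
print("nose",len(q),q.mean(0) if len(q) else 0, np.degrees(np.arctan2(*(q[:,:2].mean(0)-c)[::-1])))
v=np.linalg.svd(q[:,:2]-q[:,:2].mean(0))[2][0]; print(np.degrees(np.arctan2(v[1],v[0])))
vv,uu=np.where(m); print(uu.min(),uu.max(),vv.min(),vv.max())
im=cv2.resize(f[160:300,260:420],(800,700),interpolation=3)[:600]; cv2.imwrite("pics/w3c.png",im[...,::-1])
E
```

```text
<stdin>:4: RuntimeWarning: Mean of empty slice.
  ret = um.true_divide(
Traceback (most recent call last):
ValueError: zero-size array to reduction operation minimum which has no identity
```

```bash
python3 - <<'E'
from h import *
np.set_printoptions(linewidth=200,precision=4,suppress=True)
d=np.load("w3.npz"); w,f=d["w"],d["f"]; b=f.mean(-1); x,y,z=w[...,0],w[...,1],w[...,2]
ang=lambda q,c:np.degrees(np.arctan2(*(q.mean(0)-c)[::-1]))
print(w[205:220:5,310:360:6].reshape(-1,3)[:27])
for n in ("w1","w3"):
    d=np.load(n+".npz"); w,f=d["w"],d["f"]; b=f.mean(-1); x,y,z=w[...,0],w[...,1],w[...,2]
    c=np.array([.5395,.1603]); rr=np.hypot(x-c[0],y-c[1]); m=(rr>.02)&(rr<.044)&(z<.09)&(z>.07)&(b>80)
    q=w[m][:,:2]; print(n,"strip",len(q),q.mean(0),ang(q,c),cv2.minAreaRect((q*1000).astype(np.float32)))
c=np.array([.5397,.1598]); rr=np.hypot(x-c[0],y-c[1]); m=(rr>.028)&(rr<.05)&(z>.235)&(z<.275)&(b>60); q=w[m]
print("nose",len(q),q.mean(0), ang(q[:,:2],c))
vv,uu=np.where(m); print(uu.min(),uu.max(),vv.min(),vv.max())
im=cv2.resize(f[180:300,260:420],(800,600),interpolation=3); cv2.imwrite("pics/w3c.png",im[...,::-1])
E
```

```text
[[0.5537 0.1634 0.0824]
 [0.551  0.1576 0.0831]
 [0.5481 0.152  0.0819]
 [0.5453 0.1463 0.0824]
 [0.5422 0.1406 0.0803]
 [0.5396 0.1349 0.0815]
 [0.5369 0.1292 0.0819]
 [0.5342 0.1235 0.0827]
 [0.5314 0.1178 0.0828]
 [0.549  0.1657 0.0831]
 [0.5486 0.1586 0.0991]
 [0.5467 0.1528 0.104 ]
 [0.5405 0.1486 0.0825]
 [0.5371 0.143  0.079 ]
 [0.5349 0.1372 0.0822]
 [0.5318 0.1314 0.0811]
 [0.5288 0.1257 0.0801]
 [0.5262 0.1199 0.0808]
 [0.571  0.1493 0.2555]
 [0.5694 0.1465 0.2545]
 [0.568  0.1436 0.2545]
 [0.5667 0.1406 0.2553]
 [0.5652 0.1377 0.2547]
 [0.5639 0.1348 0.2555]
 [0.5601 0.132  0.2436]
 [0.5246 0.128  0.0834]
 [0.5211 0.1222 0.0801]]
w1 strip 113 [0.526  0.1329] -116.21452099257148 ((526.5607299804688, 133.07237243652344), (20.5114688873291, 7.7539591789245605), 62.237998962402344)
w3 strip 69 [0.5244 0.1287] -115.549464325497 ((524.3493041992188, 130.07275390625), (13.801419258117676, 7.270328044891357), 59.79711151123047)
nose 205 [0.5319 0.1267 0.2527] -103.24075504992402
262 400 212 281
```

View pics/w3c.png

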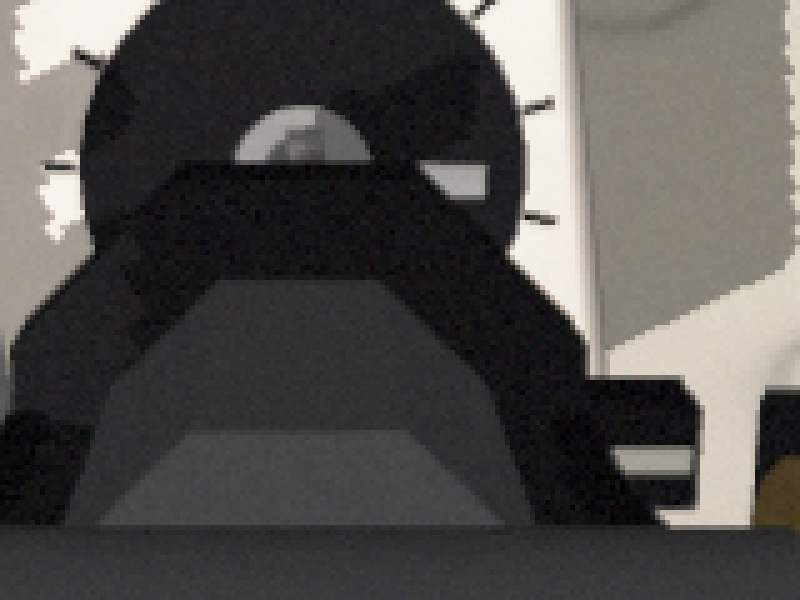

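The strip's upper edge, at (415–488, 162), and the nose edge, at (590–695, 448), are both horizontal in the crop. So the two are parallel to within 2–3°, and the centres agree within about 1 mm. Going down to just above the tip, with a 1° trim.

>>> move_arm(
  increments="0 0 -20 0 0 -1 255;0 0 -25 0 0 0 255;0 0 -25 0 0 0 255;0 0 -20 0 0 0 255;0 0 -15 0 0 0 255;0 0 -8 0 0 0 255;0 0 0 0 0 0 255;0 0 0 0 0 0 255",
)

```text
time: 8.98
position: [0.54, 0.1603, 0.1579]
tool_rot: [3.054, -0.738, 0.0]
ft_force: [1.6, 0.2, -1.3]
grip_width: 0.481
grip_force: 30.0
```

>>> move_arm(
  increments="0 0 -2 0 0 0 255;0 0 -2 0 0 0 255;0 0 -1 0 0 0 255;0 0 -1 0 0 0 255;0 0 -1 0 0 0 255;0 0 -1 0 0 0 255;0 0 0 0 0 0 255;0 0 0 0 0 0 255",
)

```text
time: 9.65
position: [0.5397, 0.1603, 0.1496]
tool_rot: [3.054, -0.738, -0.0]
ft_force: [0.8, 0.2, -1.6]
grip_width: 0.478
grip_force: 30.0
```

>>> move_arm(
  increments="0 0 -1 0 0 0 255;0 0 -1 0 0 0 255;0 0 -1 0 0 0 255;0 0 0 0 0 0 255;0 0 0 0 0 0 255;0 0 0 0 0 0 255;0 0 0 0 0 0 255;0 0 0 0 0 0 255",
)

```text
time: 10.32
position: [0.5396, 0.1602, 0.1465]
tool_rot: [3.053, -0.738, -0.001]
ft_force: [-0.7, -1.1, -2.4]
grip_width: 0.484
grip_force: 30.0
```

>>> move_arm(
  increments="0 0 -1 0 0 0 255;0 0 -1 0 0 0 255;0 0 -2 0 0 0 255;0 0 -2 0 0 0 255;0 0 -2 0 0 0 255;0 0 0 0 0 0 255;0 0 0 0 0 0 255;0 0 0 0 0 0 255",
)

```text
time: 10.98
position: [0.5395, 0.1602, 0.1382]
tool_rot: [3.053, -0.738, -0.001]
ft_force: [-0.8, -1.6, -2.7]
grip_width: 0.479
grip_force: 30.0
```

>>> move_arm(
  increments="0 0 -2 0 0 0 255;0 0 -2 0 0 0 255;0 0 -2 0 0 0 255;0 0 -1 0 0 0 255;0 0 -1 0 0 0 255;0 0 -1 0 0 0 255;0 0 0 0 0 0 255;0 0 0 0 0 0 255",
)

```text
time: 11.65
position: [0.5397, 0.1601, 0.1294]
tool_rot: [3.053, -0.738, -0.0]
ft_force: [-0.7, -3.9, -2.1]
grip_width: 0.479
grip_force: 30.0
```

>>> move_arm(
  increments="0 -0.5 -1 0 0 0 255;0 0 0 0 0 0 255;0 0 -1 0 0 0 255;0 0 0 0 0 0 255;0 0 -0.5 0 0 0 255;0 0 0 0 0 0 255;0 0 0 0 0 0 255;0 0 0 0 0 0 255",
)

```text
time: 12.32
position: [0.5398, 0.16, 0.1272]
tool_rot: [-3.054, 0.738, -0.0]
ft_force: [-0.5, -2.4, 0.9]
grip_width: 0.478
grip_force: 30.0
```

The vertical force shows that the knob has reached the catches. Letting go.

>>> move_arm(
  increments="0 0 0 0 0 0 180;0 0 0 0 0 0 120;0 0 0 0 0 0 60;0 0 0 0 0 0 20;0 0 0 0 0 0 0;0 0 0 0 0 0 0;0 0 0 0 0 0 0;0 0 0 0 0 0 0",
)

```text
time: 12.98
position: [0.5398, 0.16, 0.1271]
tool_rot: [-3.054, 0.738, -0.0]
ft_force: [0.5, -0.1, -0.8]
grip_width: 0.896
grip_force: 0.0
```

>>> move_arm(
  increments="0 0 10 0 0 0 0;0 0 20 0 0 0 0;0 0 25 0 0 0 0;0 0 20 0 0 0 0;0 0 10 0 0 0 0;0 0 0 0 0 0 255;0 0 0 0 0 0 255;0 0 0 0 0 0 255",
)

```text
time: 13.65
position: [0.5389, 0.1597, 0.2108]
tool_rot: [3.053, -0.737, -0.003]
ft_force: [0.1, 0.3, -0.0]
grip_width: 0.853
grip_force: 0.0
```

>>> move_arm(
  increments="0 0 0 0 0 0 255;0 0 0 0 0 0 255;0 0 0 0 0 0 255;0 0 0 0 0 0 255;0 0 0 0 0 0 255;0 0 0 0 0 0 255;0 0 0 0 0 0 255;0 0 0 0 0 0 255",
)

```text
time: 14.32
position: [0.5397, 0.1599, 0.2121]
tool_rot: [3.054, -0.738, -0.0]
ft_force: [0.0, -0.4, 0.6]
grip_width: 0.248
grip_force: 0.0
```

```bash
python3 - <<'E'
from h import *
s=ctrl.get_state(); print(s["time"],s["position"],s["ft_force"],s["grip_width"])
p=ctrl.get_image("scene"); w=cloud(p); x,y,z=w[...,0],w[...,1],w[...,2]
m=(np.hypot(x-.54,y-.16)<.05)&(z>.1)&(z<.185); print("scene knob top z",np.percentile(z[m],[50,90,99]),m.sum())
f=p["frame"]; a=cv2.resize(f[130:270,340:500],(640,560),interpolation=3); cv2.imwrite("pics/s2.png",a[...,::-1])
E
```

```text
14.3167 [0.53974696 0.15985032 0.21211506] [ 0.01302236 -0.35271151  0.57910225] 0.24800380957568746
scene knob top z [0.12784049 0.16206742 0.16384582] 797
```

View pics/s2.png

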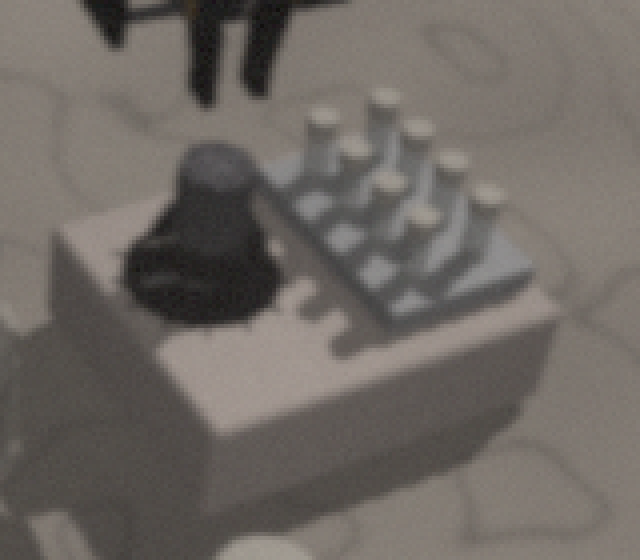

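The crop shows the knob hanging on the shaft, top at (220,155), about 162 mm high (that is, at the catches), with the strip still under the nose. Next I'll shut the fingers and press.

>>> move_arm(
  increments="0 0 -10 0 0 0 255;0 0 -10 0 0 0 255;0 0 -10 0 0 0 255;0 0 -10 0 0 0 255;0 0 -3 0 0 0 255;0 0 0 0 0 0 255;0 0 0 0 0 0 255;0 0 0 0 0 0 255",
)

```text
time: 15.03
position: [0.5401, 0.1599, 0.1695]
tool_rot: [-3.053, 0.738, -0.001]
ft_force: [-0.5, -0.8, -0.0]
grip_width: 0.003
grip_force: 0.0
```

>>> move_arm(
  increments="0 0 -1 0 0 0 255;0 0 -1 0 0 0 255;0 0 -1 0 0 0 255;0 0 -1 0 0 0 255;0 0 -1 0 0 0 255;0 0 -1 0 0 0 255;0 0 -1 0 0 0 255;0 0 0 0 0 0 255",
)

```text
time: 15.7
position: [0.54, 0.16, 0.1625]
tool_rot: [-3.053, 0.738, -0.001]
ft_force: [-1.6, -0.5, 1.4]
grip_width: 0.006
grip_force: 1.2
```

>>> move_arm(
  increments="0 0 -1 0 0 0 255;0 0 -1 0 0 0 255;0 0 -1 0 0 0 255;0 0 -1 0 0 0 255;0 0 0 0 0 0 255;0 0 0 0 0 0 255;0 0 0 0 0 0 255;0 0 0 0 0 0 255",
)

```text
time: 16.37
position: [0.5401, 0.16, 0.1587]
tool_rot: [-3.053, 0.738, -0.001]
ft_force: [-0.1, 0.1, 4.0]
grip_width: 0.004
grip_force: 2.2
```

>>> move_arm(
  increments="0 0 -1 0 0 0 255;0 0 -1 0 0 0 255;0 0 -1 0 0 0 255;0 0 -1 0 0 0 255;0 0 -1 0 0 0 255;0 0 0 0 0 0 255;0 0 0 0 0 0 255;0 0 0 0 0 0 255",
)

```text
time: 17.03
position: [0.5395, 0.1597, 0.1527]
tool_rot: [3.053, -0.738, -0.001]
ft_force: [-0.5, -0.4, 0.0]
grip_width: 0.004
grip_force: 0.0
```

The force dropped to zero, so it has snapped away from the fingers. I'll follow it down to confirm it is home at a top height of about 145 mm.

>>> move_arm(
  increments="0 0 -1 0 0 0 255;0 0 -1 0 0 0 255;0 0 -1 0 0 0 255;0 0 -1 0 0 0 255;0 0 -1 0 0 0 255;0 0 -1 0 0 0 255;0 0 -1 0 0 0 255;0 0 0 0 0 0 255",
)

```text
time: 17.7
position: [0.5396, 0.1598, 0.1458]
tool_rot: [3.053, -0.738, -0.001]
ft_force: [0.5, 0.5, -0.5]
grip_width: 0.003
grip_force: 0.0
```

>>> move_arm(
  increments="0 0 -0.5 0 0 0 255;0 0 -0.5 0 0 0 255;0 0 -0.5 0 0 0 255;0 0 0 0 0 0 255;0 0 0 0 0 0 255;0 0 0 0 0 0 255;0 0 0 0 0 0 255;0 0 0 0 0 0 255",
)

```text
time: 18.37
position: [0.5401, 0.16, 0.1454]
tool_rot: [-3.053, 0.738, -0.001]
ft_force: [-0.9, -0.7, 5.3]
grip_width: 0.004
grip_force: 2.6
```

Hard contact at 145.4 mm means the knob is fully home. I'll press a little more, then move away and check.

>>> move_arm(
  increments="0 0 -1 0 0 0 255;0 0 -1 0 0 0 255;0 0 -1 0 0 0 255;0 0 0 0 0 0 255;0 0 0 0 0 0 255;0 0 0 0 0 0 255;0 0 0 0 0 0 255;0 0 0 0 0 0 255",
)

```text
time: 19.03
position: [0.5412, 0.1605, 0.1454]
tool_rot: [-3.05, 0.737, -0.004]
ft_force: [-4.7, -1.5, 19.7]
grip_width: 0.005
grip_force: 9.5
```

>>> move_arm(
  increments="0 0 10 0 0 0 255;0 0 20 0 0 0 255;0 0 30 0 0 0 255;0 0 30 0 0 0 255;0 0 30 0 0 0 255;-10 25 10 0 0 0 255;-15 30 0 0 0 0 255;-15 30 0 0 0 0 255",
)

```text
time: 19.7
position: [0.5002, 0.2452, 0.273]
tool_rot: [-3.051, 0.742, -0.003]
ft_force: [0.7, -0.0, 0.2]
grip_width: 0.008
grip_force: 0.0
```

>>> move_arm(
  increments="-15 30 0 0 0 0 255;-15 30 0 0 0 0 255;-15 30 0 0 0 0 255;-15 30 0 0 0 0 255;-15 30 0 0 0 0 255;0 0 0 0 0 0 255;0 0 0 0 0 0 255;0 0 0 0 0 0 255",
)

```text
time: 20.37
position: [0.4403, 0.365, 0.2686]
tool_rot: [3.049, -0.739, -0.008]
ft_force: [0.1, -0.4, 1.2]
grip_width: 0.002
grip_force: 0.0
```

```bash
python3 - <<'E'
from h import *
s=ctrl.get_state(); print(s["time"],s["position"],s["ft_force"])
p=ctrl.get_image("top"); w=cloud(p); x,y,z=w[...,0],w[...,1],w[...,2]; b=p["frame"].mean(-1)
m=(np.hypot(x-.54,y-.16)<.03)&(z>.135)&(z<.175); q=w[m]; print("top z",np.median(z[m]),q.mean(0),m.sum())
c=np.array([.539,.16]); rr=np.hypot(x-c[0],y-c[1]); m=(rr>.031)&(rr<.045)&(z<.11)&(b>60); q=w[m][:,:2]; print("nose",np.degrees(np.arctan2(*(q.mean(0)-c)[::-1])),m.sum())
f=p["frame"]; cv2.imwrite("pics/t3.png",cv2.resize(f[190:320,100:280],(720,520),interpolation=3)[...,::-1])
for t in ("star_knob","bottle","jar"): print(t,[np.round(r["centre"],3).tolist() for r in ctrl.find_in(t,p)][:2])
E
```

```text
20.3667 [0.44029758 0.36495571 0.26857265] [ 0.11073245 -0.40015912  1.1765445 ]
top z 0.1444169475601259 [0.53697979 0.15790186 0.14421591] 417
nose -117.95114435064738 11
star_knob [[0.556, -0.226, 0.045]]
bottle [[0.484, 0.004, 0.119]]
jar [[0.707, 0.004, 0.086]]
```

View pics/t3.png

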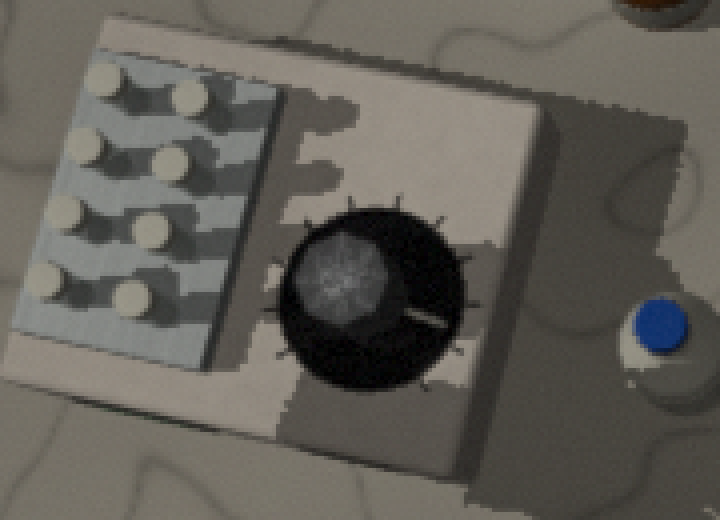

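The picture shows the knob fully home. Its grip is at (342,278), its top is 144 mm high, and the white line at (425,318) points to −118°, the setting measured before. The other things are unmoved.

```bash
python3 -c "
from bench import ctrl
print(ctrl.close_job())"
```

```text
the job is handed in; nothing more can be done
None
```

The knob is back on the heater's shaft: I set it on the catches, let go, then pressed it fully home. The shaft's setting hasn't measurably turned (about −118° before and after), the star knob, bottle and jar are where they were, and I handed the job in at about 20 s.

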